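# Clamp a battery pack in the test cradle

### The arm

A 6-joint arm with a two-finger parallel gripper is mounted at the origin on the work surface. World frame = base frame: x ahead of the robot, y to its left, z up, the work surface at z = 0. Lengths are in m, angles in rad, forces in N, time in s.
With the tool pointing down it reaches from about 0.425 to 0.95 m from the base axis. Payload 3.5 kg.
Tool frame: the origin (TCP) lies on the centre line of the jaws, within the pads' length; the fingertips stand 14 mm ahead of it and the grasp point (between the pads) lies 5 mm behind it (ctrl.finger_overhang is the distance from the TCP to the fingertips, in m); z points along the fingers, y is the line along which they close (so a half turn about z gives the same grasp; the last joint's range is limited). The gripper opens to 85 mm and grips with 20 to 120 N. Pads are 22 mm wide; open, the fingers measure 114 mm over their backs; the gripper's body (76 mm by 85 mm) begins 54 mm behind the grasp point. The pads swing forward as they close: fully open they stand 13 mm farther back than shut.
Start: joints at [-1.275, 0.286, 1.577, -0, 1.279, -0.15], TCP at [0.291, -0.609, 0.222] pointing down, gripper open.
Joint ranges: [-2.77, 2.77], [-0.9, 2.22], [0.21, 2.48], [-1.53, 4.67], [0.24, 2.81], [-2.84, 2.84]. Speed limits (rad/s): [2.79, 2.79, 3.14, 3.14, 3.14, 3.14].

### API

Orientations are given as a unit quaternion [x, y, z, w].
In Python, from plant import ctrl gives the robot as it stands.
- The arm moves only by the tool send_rows, never from a script. Its argument "moves" is text: rows parted by semicolons, each of 7 numbers parted by spaces: the turn, a rotation vector about the tool's x, y, z in units of 360 degrees (1.0 is 360 degrees), then the shift along the tool's x, y, z in units of 20 cm (1.0 is 20 cm), then the gripper's target within -1 to 1 (fully open at 1, half-way at 0, shut at -1). A call has 1 to 12 rows; each row is the pose to reach, as a shift and turn from the pose commanded when the call began, along the tool's axes at that moment, turning the shorter way round; what a row does not reach only later rows make up. A row lasts 1/8 s, in which the tool goes at most 62.5 mm and 10.7 degrees, less where a joint would pass 70% of its speed; a pose out of reach is approached as far as the arm can. A call with a number of a shift or a turn outside -1 to 1 is refused whole. A call with a gripper value outside its range is refused whole. The fingers move at their own pace and stop on an object; "newtons" is the grip in N (left out, the last holds). Time passes only in rows, so rows that repeat a pose let the fingers close. It gives the time, the measured TCP pose, the force, the opening and the grip force at its end, in the units of the state.
- ctrl.get_state(): the state, without advancing time (a new reading comes with each control period).
- ctrl.read_camera(name): name is "scene" or "top" or "wrist"; returns a dict with "image" (420x560x3 uint8, red, green, blue), "fovy" (degrees; the focal length in pixels is half the picture's height over the tangent of half this angle, whatever the lens; pixels are square), "cx", "cy" (the principal point, pixels), "distortion" ([k1, k2, p1, p2, k3] as OpenCV has them; the pictures are not rectified), "extrinsics" (4x4, takes a point from camera to world coordinates). Camera axes: x right, y up, looking along -z (the intrinsics and any distortion apply to the point x, -y, -z); pixel columns grow to the right and rows downward; lengths in m; the calibration is good to about 2 mm. A picture is of the moment at which its call begins. There is no depth.
- ctrl.sign_off(): hands the job in; it is judged then, once.
The state is a dict: "time": time; "qpos": joint angles; "dq": joint speeds; "joint_efforts": joint torques, N m; "eef_pos": TCP position; "tcp_rot": TCP orientation; "contact_force": force on the tool from outside, world axes, zero at the start; "wrist_torque": the same for the moment, N m; "opening": opening from 0.0 (shut) to 1.0 (fully open); "finger_force": force on a finger pad.
Only numpy, scipy, OpenCV 4.12 (cv2) and the standard library are available. Lean on these libraries where they do the work, as an engineer would, in place of code of your own. Each camera call takes 0.05 s, during which the arm holds its last target. There are 200 camera calls.

### The job

Push the battery pack that lies in the test cradle along its channel until it is fully home against the contact block, then flip the cradle's toggle clamp past its centre so that it snaps down onto the pack. Only push with the fingertips: never lift the pack, and leave the other things on the bench where they are.

Things in the scene. Friction and masses are not known exactly. Their poses are not given: they have to be found in the camera images.
- cradle: Test cradle fixed to the bench, yaw within 0.4 rad of the world's. Aluminium base plate 180 (x) x 125 (y) x 10 mm, y from -45 to +80 mm. Origin: on the bench surface under the middle of the channel; z up. The channel runs along x on the plate (z = 10 mm) between two rails 14 mm high, inner faces at y = +/-29.5 mm, from x = -37 to +25 mm.
- block_face (a point): Middle of the face that the pack must touch, at (45, 0, 23) mm in the cradle's frame: the -x face of the fixed grey contact block that ends the channel. The block is 66 mm wide, reaches from x = 45 to 67 mm, top at z = 36 mm.
- pack: Loose black battery pack, 90 (x) x 56 (y) x 28 mm, 0.2 to 0.4 kg, lying in the channel along the cradle's axes. Origin: centre of its underside, 10 mm above the bench. Starts 20 to 45 mm short of the block and slides to +x of the cradle; when home its origin is at x = 0 in the cradle's frame. Its near (-x) end face stays outside the rails, open to the fingertips.
- clamp (a joint): Angle of the over-centre toggle clamp (rad). 0 = open: handle leans 0.65 rad from upright to +y of the cradle, hold-down arm raised. Grows as the handle swings over the top to -y. A spring drives it away from 0.65 (handle upright) to either side, 0.45 N m at 0. Past 0.65 it snaps over until its foot rests on the pack at about 1.2 (stop at 1.32 if no pack is there, barring the pack's way).
- clamp_pivot (a point): Middle of the clamp's pivot, whose axis runs along the cradle's x: at (33, 50, 46) mm in the cradle's frame, beside the channel. The steel bracket that carries it reaches from x = 19 to 47, y = 39 to 65 mm, top at z = 56 mm.
- clamp_tip (a point): Near the free end of the clamp's handle, a straight bar 88 mm from pivot to this point: 10 mm thick for 50 mm, then a black grip 18 mm thick whose round end is 9 mm past this point. When open, this point is at about (33, 103, 116) mm in the cradle's frame. The hold-down arm is on the handle's -y side; the +y side is free to push on.
- spare_pack: Bystander: a second identical battery pack (90 x 56 x 28 mm) lying on the bench on the -y side of the cradle. Origin: centre of its underside.
- carton: Bystander: closed cardboard carton 75 x 60 x 50 mm on the bench, -y side, towards the far end. Origin: centre of its underside.
- driver: Bystander: screwdriver with a grey handle lying on the bench along its x axis, about 200 mm long, on the +y side of the cradle, 205 mm or more from its origin.
Not all that is in view belongs to the job. What is shaped like the pack but purple is not meant. Leave any purple look-alike of the cradle alone.

How it is judged:
On the way, in this order (a step that is already met when the one before it is completed fails the run):
1. the pack is home against the contact block (within 3 mm) with the clamp still open (x of pack in the frame of cradle between -0.003 and 0.003 m and value of joint clamp below 0.4 rad), for 0.2 s.
2. the clamp has snapped over onto the pack (x of pack in the frame of cradle between -0.003 and 0.003 m and value of joint clamp above 1.1 rad), for 0.2 s.
At the end, for the whole second after the job is handed in: The pack lies flat and still in the channel within 3 mm of the contact block, and the clamp has snapped over and rests on it (joint between 1.1 and 1.27 rad) (all of step 2 and value of joint clamp below 1.27 rad and z of pack in the frame of cradle below 0.013 m and angle between pack's own z axis and vertical below 0.06 rad and angle between the x axis of pack and the x axis of cradle, either way round below 0.1 rad and linear speed of pack below 0.01 m/s); the robot touches nothing.
It fails at once if the pack is lifted or tipped up (its origin more than 8 mm off the channel floor, or tilted over 0.25 rad) (z of pack in the frame of cradle above 0.018 m or angle between pack's own z axis and vertical above 0.25 rad).
It fails at once if the spare pack is moved (more than 20 mm) (distance of spare_pack from where it was at the start of the episode above 0.02 m).
It fails at once if the carton is moved (more than 20 mm) (distance of carton from where it was at the start of the episode above 0.02 m).
It fails at once if the screwdriver is moved (more than 20 mm) (distance of driver from where it was at the start of the episode above 0.02 m).
It also fails if it takes over 42 s, if anything falls off the work surface, if the arm or the gripper's body presses on something with over 40 N, if the wrist force passes 120 N, or if a joint passes its speed limit or range.

## Working session

There is one attempt and no reset: what is moved stays moved. The work goes in short steps, Python scripts to look and compute and a tool call to move; the robot and the scene stay as the last step left them, time stands still between calls to the robot, and variables do not carry over. Pictures are saved under pics/ and viewed, at most 10 in all, crops included, and the job is handed in when it is done.

Besides the shell and the picture viewer there is one more tool, called after "Call:" as name(argument=value, ...) on one line, values as JSON. send_rows: Moves the arm, as the interface text tells. Its arguments: {"type":"object","properties":{"moves":{"type":"string"},"newtons":{"type":"number"}},"required":["moves"]}

```bash
mkdir -p pics; cat > h.py <<'E'
import numpy as np, cv2
from plant import ctrl
def cam(n):
    c=ctrl.read_camera(n); c["f"]=210/np.tan(np.radians(c["fovy"])/2)
    c["K"]=np.array([[c["f"],0,c["cx"]],[0,c["f"],c["cy"]],[0,0,1]]); c["D"]=np.array(c["distortion"]); c["E"]=np.array(c["extrinsics"]); return c
def ray(c,uv):
    p=cv2.undistortPoints(np.array(uv,float).reshape(-1,1,2),c["K"],c["D"]).reshape(-1,2)
    d=np.c_[p[:,0],-p[:,1],-np.ones(len(p))]@c["E"][:3,:3].T
    return c["E"][:3,3],d
def onz(c,uv,z):
    o,d=ray(c,uv); return o+d*((z-o[2])/d[:,2])[:,None]
def proj(c,P):
    q=(np.atleast_2d(P)-c["E"][:3,3])@c["E"][:3,:3]; q=q*[1,-1,-1]
    return cv2.projectPoints(q,np.zeros(3),np.zeros(3),c["K"],c["D"])[0].reshape(-1,2)
def save(c,n): cv2.imwrite("pics/"+n,c["image"][:,:,::-1])
E
python3 - <<'E'
from h import *
a=cam("top");b=cam("scene")
im=np.hstack([a["image"],b["image"]]);cv2.imwrite("pics/t0.png",a["image"][:,:,::-1]);save(b,"s0.png")
print(a["E"].round(3),b["E"].round(3),a["f"],b["f"],ctrl.get_state())
E
```

```text
[[ 0.068  0.973 -0.219  0.389]
 [-0.998  0.068 -0.01   0.053]
 [ 0.005  0.22   0.976  1.014]
 [ 0.     0.     0.     1.   ]] [[-0.035 -0.862  0.506  1.072]
 [ 0.999 -0.029  0.02   0.085]
 [-0.002  0.506  0.862  0.925]
 [ 0.     0.     0.     1.   ]] 407.0856232766653 527.102324589569 {'time': 0.1, 'qpos': array([-1.27502911e+00,  2.87118278e-01,  1.57804655e+00, -3.68454076e-07,
        1.27858303e+00, -1.49961364e-01]), 'dq': array([ 0.00121322, -0.00225142, -0.00514159, -0.00088275, -0.00051109,
        0.00043697]), 'joint_efforts': array([-1.42271216e-03, -4.07299018e+01, -2.93700296e+01, -2.33063729e-04,
        3.38110214e-03, -3.92770914e-06]), 'eef_pos': array([ 0.29087159, -0.60843089,  0.22094941]), 'tcp_rot': array([ 9.75267795e-01,  2.21023904e-01, -7.86666389e-05, -1.07472646e-03]), 'contact_force': array([-0.41858627,  0.12777356,  0.55194647]), 'wrist_torque': array([-0.02069339,  0.04244365, -0.01035255]), 'finger_force': 0.0, 'opening': 0.9983515554834563}
```

View pics/t0.png

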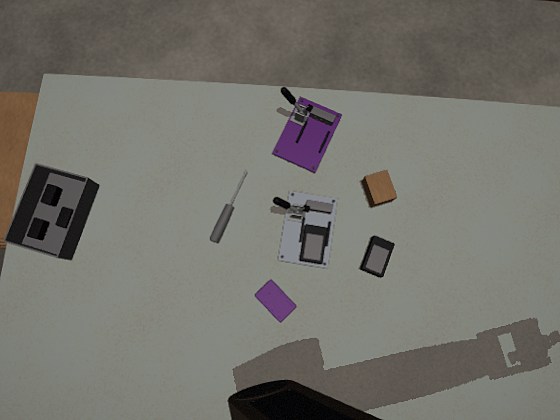

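View pics/s0.png

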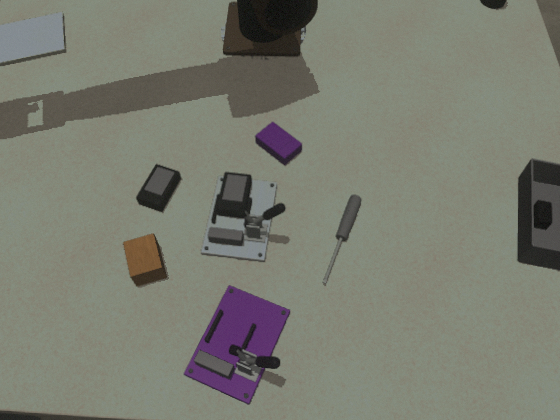

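The top view shows two cradles: a silver one at (308,230) and a purple one at (307,135). The black pack sits in the silver cradle at (314,243). The spare pack is at (377,256) and a purple look-alike pack at (275,300). The silver cradle with the black pack fits the description, so I'll confirm it in a crop and measure the plate corners.

```bash
python3 - <<'E'
from h import *
a=cam("top");b=cam("scene")
for c,(x0,y0,x1,y1),n in ((a,(265,180,345,275),"t"),(b,(195,165,295,265),"s")):
    im=c["image"][y0:y1,x0:x1].astype(int)
    m=((im[:,:,2]-im[:,:,0]>-2)&(im.sum(2)>330)).astype(np.uint8)
    k,l,s,_=cv2.connectedComponentsWithStats(m); i=1+s[1:,4].argmax(); m=(l==i).astype(np.uint8)
    h=cv2.convexHull(cv2.findContours(m,0,2)[0][0]+[x0,y0])
    r=cv2.minAreaRect(h); q=cv2.approxPolyDP(h,4,True).reshape(-1,2)
    print(n,s[i],q.tolist()); print(onz(c,q,.01).round(4).tolist())
    bx=cv2.boxPoints(r);print(bx.round(1).tolist(),onz(c,bx,.01).round(4).tolist())
    g=cv2.resize(c["image"][y0:y1,x0:x1],None,fx=5,fy=5,interpolation=cv2.INTER_CUBIC)
    for p in q: cv2.circle(g,tuple(int(v) for v in (p-[x0,y0]+.5)*5),3,(255,0,0),-1)
    globals()[n]=cv2.copyMakeBorder(g,0,500-g.shape[0],0,0,0)
cv2.imwrite("pics/crop.png",cv2.resize(np.hstack([t,s]),None,fx=.88,fy=.88)[:,:,::-1])
E
```

```text
t [  13   11   60   77 1885] [[289, 191], [337, 199], [327, 267], [278, 259]]
[[0.6511, 0.0349, 0.01], [0.6386, -0.0882, 0.01], [0.4657, -0.07, 0.01], [0.477, 0.0511, 0.01]]
[[277.20001220703125, 260.1000061035156], [288.29998779296875, 189.89999389648438], [338.5, 197.8000030517578], [327.3999938964844, 268.0]] [[0.4742, 0.0528, 0.01], [0.6539, 0.0367, 0.01], [0.642, -0.0917, 0.01], [0.4633, -0.071, 0.01]]
s [   6   11   67   84 1331] [[220, 176], [267, 238], [263, 259], [201, 251]]
[[0.4622, -0.0641, 0.01], [0.6041, 0.041, 0.01], [0.6493, 0.0355, 0.01], [0.6366, -0.0848, 0.01]]
[[200.5, 251.0], [218.10000610351562, 175.10000610351562], [279.6000061035156, 189.3000030517578], [262.1000061035156, 265.20001220703125]] [[0.6366, -0.0857, 0.01], [0.4601, -0.0684, 0.01], [0.4911, 0.0617, 0.01], [0.6622, 0.0344, 0.01]]
```

View pics/crop.png

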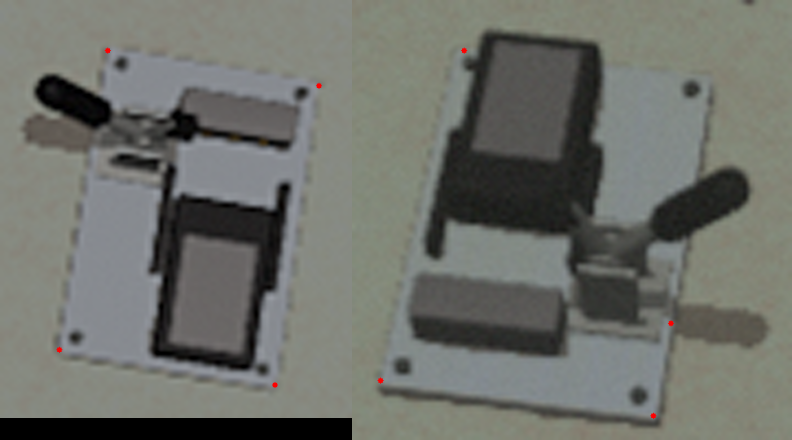

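The crop confirms the silver cradle with the black pack, its clamp open and its grey block at the far end. In crop pixels, the near edge of the pack's top face runs from (153,352) to (255,367). Next I'll work out the frame and the approach move.

```bash
cat >> h.py <<'E'
from scipy.spatial.transform import Rotation as R
O=np.array([.5555,-.0340,0]); YAW=-.102
def fr(): return R.from_euler("z",YAW).as_matrix()
def W(p): return O+np.array(p)@fr().T*1.0/1000
def C(P): return (np.atleast_2d(P)-O)@fr()*1000
def row(pos,yaw=YAW,tilt=None):
    s=ctrl.get_state(); r0=R.from_quat(s["tcp_rot"])
    r1=R.from_matrix(np.array([[np.cos(yaw),np.sin(yaw),0],[np.sin(yaw),-np.cos(yaw),0],[0,0,-1]]).T.T)
    return np.r_[(r0.inv()*r1).as_rotvec()/(2*np.pi), r0.inv().apply(np.array(pos)-s["eef_pos"])/.2].round(3)
E
python3 - <<'E'
from h import *
a=cam("top")
p=np.array([[153,352],[255,367]])/4.4+[265,180]
print(C(onz(a,p,.038)).round(1))
b=cam("scene"); q=np.array([[487-352,32],[600-352,45]])/4.4+[195,165]
print(C(onz(b,q,.038)).round(1))
print(W([-105,0,150]),row(W([-105,0,150])))
E
```

```text
[[-82.7  24.8  38. ]
 [-81.4 -31.   38. ]]
[[-82.1 -23.3  38. ]
 [-82.   29.8  38. ]]
[ 0.45104574 -0.02330856  0.15      ] [-0.     0.     0.087  1.984 -2.296  0.361]
```

Call:
send_rows(moves="0 0 0 0.85 -1 0 -1;0 0 0 0.85 -1 0 -1;0 0 0 0.85 -1 0 -1;0 0 0 0.85 -1 0 -1;0 0 0 0.85 -1 0 -1")

```text
time: 0.92
eef_pos: [0.3588, -0.3522, 0.2221]
tcp_rot: [0.975, 0.223, 0.0, -0.0]
contact_force: [-0.3, -0.5, 0.1]
opening: 0.001
finger_force: 0.0
```

Call:
send_rows(moves="0 0 0 0.85 -1 0 -1;0 0 0 0.85 -1 0 -1;0 0 0 0.85 -1 0 -1;0 0 0 0.85 -1 0 -1;0 0 0 0.85 -1 0 -1")

```text
time: 1.55
eef_pos: [0.4261, -0.0993, 0.2226]
tcp_rot: [0.975, 0.223, 0.0, 0.0]
contact_force: [-0.4, -0.8, -0.4]
opening: -0.002
finger_force: 0.0
```

Call:
send_rows(moves="0 0 0.087 0.28 -0.3 0.36 -1;0 0 0.087 0.28 -0.3 0.36 -1;0 0 0.087 0.28 -0.3 0.36 -1;0 0 0.087 0.28 -0.3 0.36 -1;0 0 0.087 0.28 -0.3 0.36 -1")

```text
time: 2.17
eef_pos: [0.4507, -0.0244, 0.1509]
tcp_rot: [0.999, -0.05, 0.001, 0.0]
contact_force: [0.1, -0.4, 0.9]
opening: 0.002
finger_force: 0.0
```

```bash
python3 - <<'E'
from h import *
s=ctrl.get_state();print(s["time"],s["eef_pos"],C(s["eef_pos"]),R.from_quat(s["tcp_rot"]).as_matrix().round(3).tolist(),s["opening"],s["contact_force"])
w=cam("wrist");print(w["E"].round(3));save(w,"w1.png")
print(proj(w,[W([45,33,36]),W([45,-33,36]),W([-82,28,38]),W([-82,-28,38]),W([90,-45,10]),W([-37,-29.5,24])]).round(0).tolist())
print(row(W([-105,0,150])))
E
```

```text
2.175 [ 0.45070237 -0.0243732   0.15088313] [[-105.2331793    -1.09406424  150.88312582]] [[0.995, -0.1, 0.001], [-0.1, -0.995, -0.001], [0.001, 0.001, -1.0]] 0.002259299875035959 [ 0.13673614 -0.43935762  0.90044135]
[[-0.098  0.955  0.28   0.521]
 [-0.995 -0.095 -0.027 -0.031]
 [ 0.001 -0.281  0.96   0.303]
 [ 0.     0.     0.     1.   ]]
[[228.0, -18.0], [328.0, -17.0], [239.0, 172.0], [316.0, 173.0], [341.0, -71.0], [318.0, 108.0]]
[ 0.    -0.     0.     0.002 -0.005  0.005]
```

View pics/w1.png

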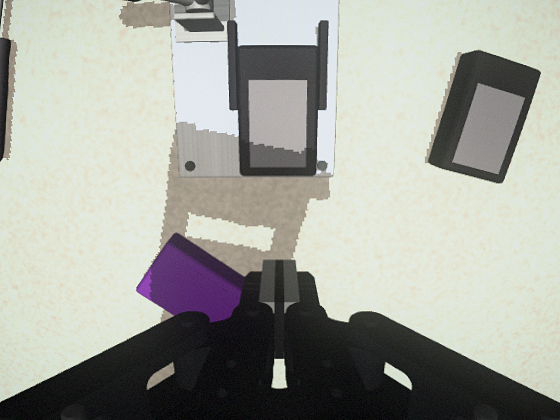

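In the wrist view the pack's near top edge runs from (239,175) to (316,175), against a predicted row of 172–173, so the frame is good to about 2 mm. The purple pack at (190,275) may be close to where I descend, so I'll check it.

```bash
python3 - <<'E'
from h import *
w=cam("wrist");print(C(onz(w,[[175,233],[245,275],[137,290],[239,175],[316,175]],.03)).round(0).tolist(),C(onz(w,[[239,175],[316,175]],.038)).round(1).tolist())
a=cam("top");im=a["image"].astype(int);m=((im[:,:,2]-im[:,:,1]>40)).astype(np.uint8);m[:270]=0
h=cv2.findContours(m,0,2)[0];h=max(h,key=cv2.contourArea);print(cv2.boxPoints(cv2.minAreaRect(h)).tolist(),C(onz(a,cv2.boxPoints(cv2.minAreaRect(h)),.028)).round(0).tolist())
# wrist: block x etc not visible; clamp bracket
print(row(W([-103,0,34])))
E
```

```text
[[-131.0, 80.0, 30.0], [-167.0, 26.0, 30.0], [-182.0, 117.0, 30.0], [-85.0, 29.0, 30.0], [-85.0, -29.0, 30.0]] [[-83.9, 27.9, 38.0], [-83.8, -27.8, 38.0]]
[[254.0, 295.0], [269.5, 279.5], [285.5, 295.5], [270.0, 311.0]] [[-182.0, 118.0, 28.0], [-140.0, 88.0, 28.0], [-170.0, 44.0, 28.0], [-212.0, 74.0, 28.0]]
[ 0.    -0.     0.     0.012 -0.004  0.584]
```

Call:
send_rows(moves="0 0 0 0.01 -0.004 0.3 -1;0 0 0 0.01 -0.004 0.5 -1;0 0 0 0.01 -0.004 0.58 -1;0 0 0 0.01 -0.004 0.58 -1;0 0 0 0.01 -0.004 0.58 -1")

```text
time: 2.95
eef_pos: [0.4538, -0.0231, 0.0361]
tcp_rot: [0.999, -0.05, 0.002, 0.0]
contact_force: [0.2, -0.6, 0.7]
opening: 0.002
finger_force: 0.0
```

Call:
send_rows(moves="0 0 0 0.025 0 0 -1;0 0 0 0.05 0 0 -1;0 0 0 0.07 0 0 -1;0 0 0 0.09 0 0 -1;0 0 0 0.11 0 0 -1;0 0 0 0.13 0 0 -1;0 0 0 0.15 0 0 -1;0 0 0 0.165 0 0 -1;0 0 0 0.18 0 0 -1;0 0 0 0.19 0 0 -1;0 0 0 0.20 0 0 -1;0 0 0 0.2 0 0 -1")

```text
time: 4.45
eef_pos: [0.492, -0.0266, 0.0343]
tcp_rot: [0.999, -0.05, 0.0, -0.0]
contact_force: [-0.5, -0.7, 1.0]
opening: -0.001
finger_force: 0.0
```

```bash
python3 - <<'E'
from h import *
s=ctrl.get_state();print(s["time"],C(s["eef_pos"]),s["contact_force"])
w=cam("wrist");save(w,"w2.png")
print(proj(w,[W([45,33,36]),W([45,-33,36]),W([-45,28,38]),W([-45,-28,38]),W([45,28,38]),W([45,-28,38])]).round(0).tolist())
E
```

```text
4.45 [[-63.90426807   0.85550048  34.26432994]] [-0.45856175 -0.72798964  0.964599  ]
[[194.0, 2.0], [370.0, 3.0], [215.0, 232.0], [347.0, 232.0], [206.0, 0.0], [358.0, 1.0]]
```

View pics/w2.png

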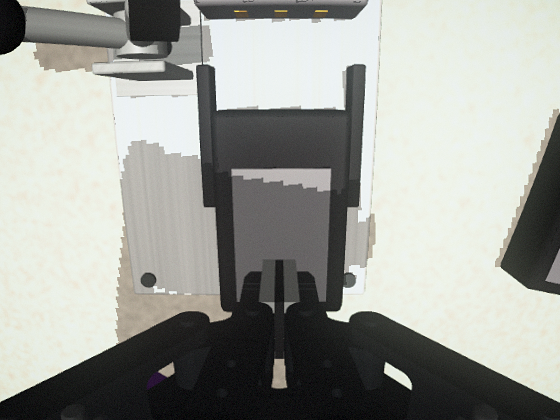

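```bash
python3 - <<'E'
from h import *
w=cam("wrist");s=ctrl.get_state();T=R.from_quat(s["tcp_rot"]).as_matrix()
for d in ([0,0,.014],[.011,0,.014],[-.011,0,.014],[.011,0,-.02],[0,0,0]): print(d,proj(w,s["eef_pos"]+T@d).round(0))
print("near",C(onz(w,[[220,310],[342,310],[217,108],[342,108]],.038)).round(1).tolist())
print("block z36/z10",C(onz(w,[[205,8],[365,8]],.036)).round(1).tolist(),C(onz(w,[[205,19],[365,18]],.01)).round(1).tolist())
a=cam("top")
g=cv2.resize(np.hstack([a["image"][185:275,265:345]]),None,fx=5,fy=5);b=cam("scene");g2=cv2.resize(b["image"][165:255,195:285],None,fx=5,fy=5)
cv2.imwrite("pics/c2.png",np.hstack([g,g2[:450]])[:,:,::-1])
E
```

```text
[0, 0, 0.014] [[279. 257.]]
[0.011, 0, 0.014] [[279. 235.]]
[-0.011, 0, 0.014] [[279. 277.]]
[0.011, 0, -0.02] [[279. 265.]]
[0, 0, 0] [[279. 269.]]
near [[-82.9, 27.7, 38.0], [-82.8, -27.9, 38.0], [5.7, 25.1, 38.0], [5.8, -23.4, 38.0]]
block z36/z10 [[42.6, 28.8, 36.0], [42.9, -31.1, 36.0]] [[44.1, 33.7, 10.0], [44.8, -36.8, 10.0]]
```

View pics/c2.png

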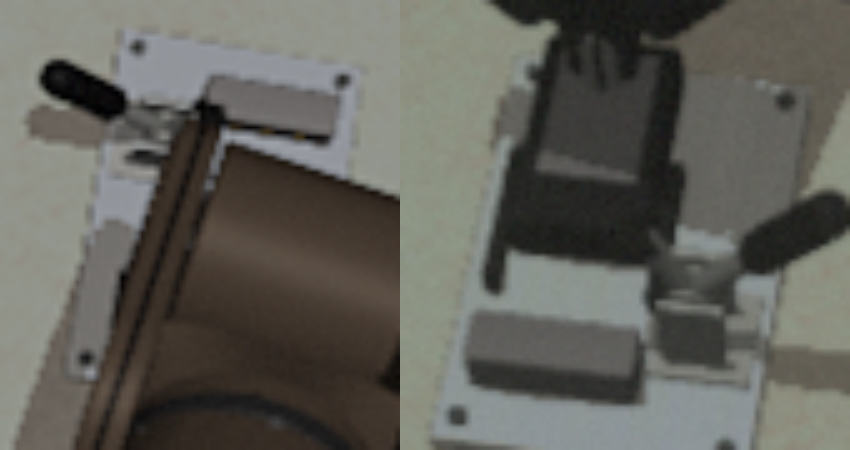

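```bash
python3 - <<'E'
from h import *
w=cam("wrist");b=cam("scene");s=ctrl.get_state();T=R.from_quat(s["tcp_rot"]).as_matrix();print(ctrl.finger_overhang, C(s["eef_pos"]),s["contact_force"])
tip=s["eef_pos"]+T@[0,0,.014]
print(proj(b,tip),proj(b,s["eef_pos"]))
o1,d1=ray(w,[[279,260]]);o2,d2=ray(b,[[235,182]])
A=np.c_[d1[0],-d2[0]];t=np.linalg.lstsq(A,o2-o1,rcond=None)[0];print(C(o1+d1*t[0]),C(o2+d2*t[1]))
for z in (.02,.03,.038,.045,.06): print(z,C(onz(b,[[235,182]],z)).round(0),C(onz(w,[[279,260]],z)).round(0))
print(C(onz(b,np.array([[545-400,40],[680-400,48]])/5+[195,165],.038)).round(1))
E
python3 - <<'E'
import cv2
i=cv2.imread("pics/w2.png")[180:340,180:380]
j=cv2.imread("pics/w1.png")[180:340,180:380]
cv2.imwrite("pics/c3.png",cv2.convertScaleAbs(cv2.resize(cv2.hconcat([i,j]),None,fx=2,fy=2.0),alpha=2.5,beta=20))
E
```

```text
0.014 [[-64.11226373   0.8569737   34.22644506]] [ 0.66583271 -0.0501437  -0.88932812]
[[236.40768174 185.72090438]] [[235.90044119 181.9622571 ]]
[[-53.36862711   0.90628071  48.61266006]] [[-54.36658334   1.92169368  49.05082617]]
0.02 [[-73.  -4.  20.]] [[-66.   1.  20.]]
0.03 [[-66.  -2.  30.]] [[-62.   1.  30.]]
0.038 [[-61.  -0.  38.]] [[-58.   1.  38.]]
0.045 [[-57.   1.  45.]] [[-55.   1.  45.]]
0.06 [[-47.   4.  60.]] [[-48.   1.  60.]]
[[-79.9 -26.3  38. ]
 [-83.4  28.8  38. ]]
```

View pics/c3.png

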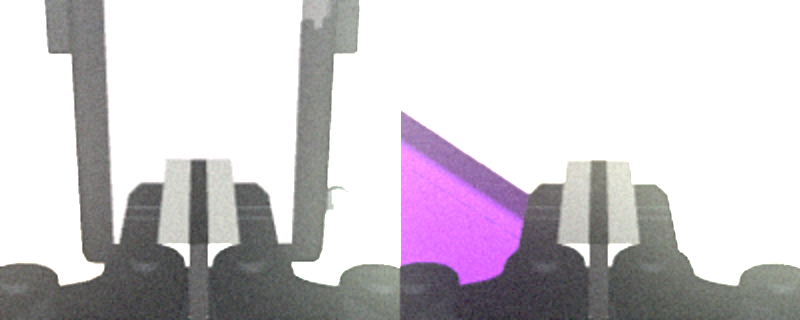

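The pack has not moved: its near edge is still at −83 mm. Triangulating the fingertips puts them near z = 49 mm, above the pack, although the reported TCP would place them at 20 mm. I'll go back and probe downward carefully to find where the tips really are.

Call:
send_rows(moves="0 0 0 -0.1 0 0 -1;0 0 0 -0.24 0.004 0 -1;0 0 0 -0.24 0.004 0.03 -1;0 0 0 -0.24 0.004 0.05 -1;0 0 0 -0.24 0.004 0.07 -1;0 0 0 -0.24 0.004 0.07 -1")

```text
time: 5.5
eef_pos: [0.4443, -0.0227, 0.0198]
tcp_rot: [0.999, -0.05, -0.0, -0.0]
contact_force: [0.3, 0.1, 0.3]
opening: 0.001
finger_force: 0.0
```

```bash
python3 - <<'E'
from h import *
w=cam("wrist");b=cam("scene");s=ctrl.get_state();T=R.from_quat(s["tcp_rot"]).as_matrix();print(C(s["eef_pos"]),s["contact_force"],s["qpos"])
print(proj(b,s["eef_pos"]+T@[0.011,0,.014]),proj(b,s["eef_pos"]+T@[0.011,0,-.015]))
i=w["image"][180:340,180:380][:,:,::-1]; j=b["image"][150:230,190:290][:,:,::-1]
cv2.imwrite("pics/c4.png",np.hstack([cv2.convertScaleAbs(cv2.resize(i,(400,320)),alpha=2,beta=20),cv2.convertScaleAbs(cv2.resize(j,(400,320)),alpha=1.7)]))
E
```

```text
[[-1.11665435e+02 -3.95745629e-02  2.01623508e+01]] [-0.59843124 -0.24748573 -1.03168173] [-2.79720155e-01  6.13285854e-02  2.25600043e+00  4.10992160e-05
  8.24294615e-01  1.39187334e+00]
[[239.5812999  174.80604825]] [[238.62329701 166.89986612]]
```

View pics/c4.png

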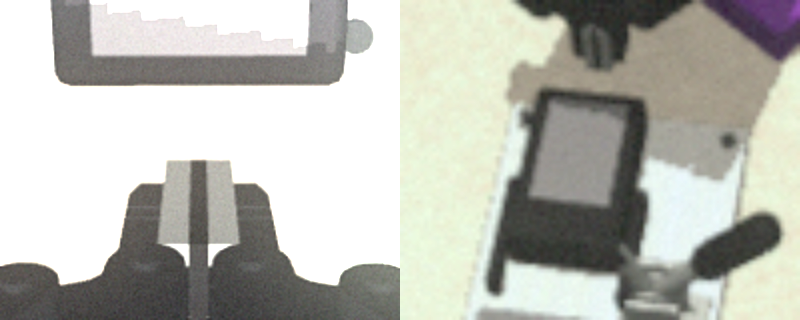

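In the scene crop the tips are at full-frame pixel (240,167). That matches a point 15 mm above the reported TCP, so the real fingertips sit about 29 mm higher than the spec says. I'll lower by 16 mm and push with that offset, watching the force.

Call:
send_rows(moves="0 0 0 0 0 0.02 -1;0 0 0 0 0 0.04 -1;0 0 0 0 0 0.06 -1;0 0 0 0 0 0.08 -1;0 0 0 0 0 0.08 -1")

```text
time: 6.22
eef_pos: [0.4436, -0.0225, 0.0038]
tcp_rot: [0.999, -0.05, -0.001, -0.0]
contact_force: [0.3, 0.4, 0.5]
opening: -0.002
finger_force: 0.0
```

Call:
send_rows(moves="0 0 0 0.04 0 0 -1;0 0 0 0.07 0 0 -1;0 0 0 0.09 0 0 -1;0 0 0 0.11 0 0 -1;0 0 0 0.13 0 0 -1;0 0 0 0.13 0 0 -1")

```text
time: 6.98
eef_pos: [0.4705, -0.0253, 0.0042]
tcp_rot: [0.999, -0.05, 0.001, 0.0]
contact_force: [0.0, 0.3, 0.3]
opening: -0.001
finger_force: 0.2
```

```bash
cat >> h.py <<'E'
def edge(w,lo=60,hi=330):
    g=w["image"][:,:,1].astype(float); col=np.r_[222:232]
    return g[lo:hi,col].mean(1)
E
python3 - <<'E'
from h import *
w=cam("wrist");s=ctrl.get_state();print(C(s["eef_pos"]),s["contact_force"])
save(w,"w5.png")
E
```

```text
[[-8.54911429e+01 -2.97238567e-02  4.23369848e+00]] [-0.57585599  0.45385331 -0.37624374]
```

View pics/w5.png

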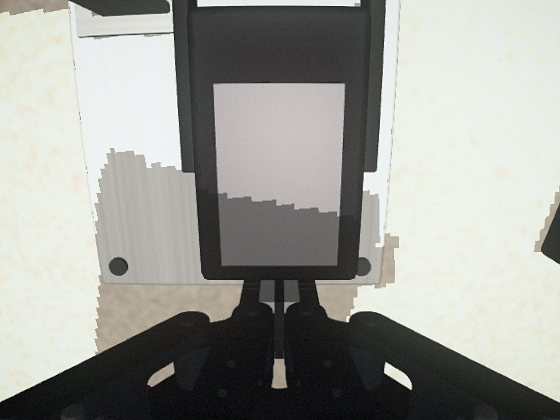

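The pack now hides the fingertips, so they are behind its near face, and the pack's near edge is at row 280. I'll measure it numerically from here.

```bash
cat >> h.py <<'E'
def near():
    w=cam("wrist");s=ctrl.get_state()
    g=cv2.cvtColor(w["image"],cv2.COLOR_RGB2GRAY).astype(float)
    # label: light patch; its near and far ends on columns 240..320
    l=g[:,225:245].mean(1)
    d=np.diff(l); 
    return w,s,l
E
python3 - <<'E'
from h import *
w,s,l=near(); print(C(onz(w,[[210,280],[355,280],[190,8],[368,8],[219,266],[337,266]],.038)).round(1).tolist())
print(l[70:300:3].round(0).tolist())
E
```

```text
[[-74.0, 24.4, 38.0], [-73.9, -26.8, 38.0], [13.7, 26.5, 38.0], [13.9, -26.0, 38.0], [-68.6, 20.9, 38.0], [-68.5, -20.1, 38.0]]
[57.0, 58.0, 58.0, 59.0, 52.0, 187.0, 187.0, 187.0, 187.0, 187.0, 188.0, 188.0, 188.0, 187.0, 187.0, 188.0, 188.0, 188.0, 188.0, 188.0, 189.0, 188.0, 187.0, 187.0, 187.0, 186.0, 186.0, 185.0, 185.0, 185.0, 184.0, 184.0, 183.0, 182.0, 182.0, 182.0, 181.0, 180.0, 179.0, 179.0, 178.0, 171.0, 166.0, 104.0, 105.0, 105.0, 104.0, 105.0, 104.0, 104.0, 103.0, 103.0, 103.0, 102.0, 103.0, 103.0, 102.0, 102.0, 101.0, 101.0, 100.0, 102.0, 100.0, 101.0, 101.0, 76.0, 37.0, 38.0, 37.0, 34.0, 169.0, 158.0, 153.0, 151.0, 146.0, 142.0, 138.0]
```

The pack is moving with the fingers: its near face went from −83 to −74 mm. I'll carry on to about 2 mm short of home, then creep in on force.

Call:
send_rows(moves="0 0 0 0.02 0 0 -1;0 0 0 0.04 0 0 -1;0 0 0 0.06 0 0 -1;0 0 0 0.08 0 0 -1;0 0 0 0.095 0 0 -1;0 0 0 0.105 0 0 -1;0 0 0 0.115 0 0 -1;0 0 0 0.125 0 0 -1;0 0 0 0.13 0 0 -1;0 0 0 0.13 0 0 -1")

```text
time: 8.32
eef_pos: [0.496, -0.0279, 0.0042]
tcp_rot: [0.999, -0.05, 0.0, 0.0]
contact_force: [-0.5, -0.1, 0.5]
opening: -0.001
finger_force: 0.5
```

Call:
send_rows(moves="0 0 0 0.005 0 0 -1;0 0 0 0.01 0 0 -1;0 0 0 0.01 0 0 -1")

```text
time: 8.7
eef_pos: [0.498, -0.0281, 0.0043]
tcp_rot: [0.999, -0.05, 0.0, 0.0]
contact_force: [-1.0, 1.1, 0.4]
opening: 0.001
finger_force: 0.7
```

```bash
python3 - <<'E'
from h import *
w,s,l=near(); print(C(s["eef_pos"]),s["contact_force"]); print(np.round(l[60:300:3]).tolist())
g=w["image"][:,:,1].astype(int)
for c in (215,280,340): print(c,g[0:60:2,c].tolist())
print(proj(w,[W([45,0,38]),W([45,0,36]),W([-45,25,38])]).round(0).tolist())
E
```

```text
[[-5.78288812e+01  2.86843041e-02  4.28345567e+00]] [-1.22654222  0.95896109 -0.06369052]
[54.0, 54.0, 55.0, 55.0, 56.0, 56.0, 58.0, 57.0, 183.0, 186.0, 187.0, 187.0, 187.0, 187.0, 188.0, 187.0, 187.0, 188.0, 188.0, 188.0, 188.0, 188.0, 188.0, 188.0, 189.0, 189.0, 187.0, 188.0, 187.0, 186.0, 186.0, 186.0, 185.0, 184.0, 184.0, 183.0, 182.0, 182.0, 182.0, 181.0, 180.0, 180.0, 179.0, 179.0, 175.0, 159.0, 117.0, 106.0, 105.0, 104.0, 104.0, 104.0, 104.0, 102.0, 103.0, 103.0, 103.0, 101.0, 101.0, 101.0, 100.0, 101.0, 101.0, 101.0, 100.0, 101.0, 101.0, 102.0, 103.0, 35.0, 38.0, 37.0, 36.0, 24.0, 165.0, 161.0, 159.0, 153.0, 146.0, 142.0]
215 [92, 53, 54, 26, 38, 43, 42, 54, 54, 52, 53, 50, 53, 52, 52, 53, 52, 54, 53, 56, 54, 48, 51, 53, 54, 55, 53, 53, 48, 54]
280 [69, 43, 44, 22, 32, 38, 30, 50, 49, 49, 47, 47, 48, 46, 50, 46, 44, 46, 49, 49, 49, 44, 49, 50, 49, 48, 50, 53, 53, 53]
340 [82, 49, 46, 31, 38, 42, 48, 55, 53, 56, 55, 52, 53, 55, 50, 55, 53, 52, 48, 52, 55, 54, 52, 55, 53, 52, 53, 60, 56, 59]
[[280.0, -6.0], [280.0, -4.0], [208.0, 276.0]]
```

Call:
send_rows(moves="0 0 0 0.003 0 0 -1;0 0 0 0.005 0 0 -1;0 0 0 0.005 0 0 -1")

```text
time: 9.12
eef_pos: [0.4988, -0.0282, 0.0043]
tcp_rot: [0.999, -0.05, 0.0, -0.0]
contact_force: [-1.7, 0.4, 1.4]
opening: -0.003
finger_force: 1.1
```

Call:
send_rows(moves="0 0 0 0.003 0 0 -1;0 0 0 0.005 0 0 -1;0 0 0 0.005 0 0 -1")

```text
time: 9.5
eef_pos: [0.4991, -0.0282, 0.0042]
tcp_rot: [0.999, -0.05, -0.001, -0.0]
contact_force: [-5.2, -0.8, 3.2]
opening: 0.002
finger_force: 2.5
```

Call:
send_rows(moves="0 0 0 0.005 0 0 -1;0 0 0 0.01 0 0 -1;0 0 0 0.01 0 0 -1")

```text
time: 9.88
eef_pos: [0.4991, -0.0281, 0.0037]
tcp_rot: [0.999, -0.05, -0.004, -0.0]
contact_force: [-9.5, 0.3, 7.7]
opening: -0.001
finger_force: 4.9
```

```bash
python3 - <<'E'
from h import *
w,s,l=near(); print(C(s["eef_pos"]),s["contact_force"],s["finger_force"])
g=w["image"][:,:,1].astype(int)
for c in (215,280,340): print(c,g[0:30,c].tolist(), g[260:290,225].tolist())
E
```

```text
[[-56.75772374   0.1889142    3.71522843]] [-9.9892818   0.39666507  7.07879298] 4.9062227457761765
215 [133, 123, 112, 97, 81, 42, 36, 38, 36, 41, 46, 50, 50, 50, 52, 57, 58, 53, 54, 58, 53, 58, 51, 58, 55, 50, 55, 54, 51, 59] [101, 98, 101, 97, 94, 101, 86, 45, 29, 40, 39, 33, 35, 38, 39, 41, 42, 38, 34, 34, 15, 185, 179, 178, 174, 174, 174, 173, 175, 175]
280 [125, 110, 105, 82, 51, 31, 30, 40, 37, 40, 42, 48, 49, 50, 51, 55, 48, 55, 51, 49, 56, 50, 51, 53, 50, 55, 50, 50, 55, 54] [101, 98, 101, 97, 94, 101, 86, 45, 29, 40, 39, 33, 35, 38, 39, 41, 42, 38, 34, 34, 15, 185, 179, 178, 174, 174, 174, 173, 175, 175]
340 [130, 116, 108, 89, 77, 40, 37, 45, 42, 47, 44, 48, 56, 58, 51, 57, 55, 54, 51, 52, 54, 54, 58, 53, 60, 55, 50, 58, 56, 57] [101, 98, 101, 97, 94, 101, 86, 45, 29, 40, 39, 33, 35, 38, 39, 41, 42, 38, 34, 34, 15, 185, 179, 178, 174, 174, 174, 173, 175, 175]
```

The pack is seated: the TCP stayed put while the contact force rose to 10 N. Next I'll back off, rise, cross to the +y side of the clamp handle and come down beside it.

Call:
send_rows(moves="0 0 0 -0.03 0 0 -1;0 0 0 -0.08 0 0 -1;0 0 0 -0.08 0 0 -1;0 0 0 -0.08 0 -0.3 -1;0 0 0 -0.08 0 -0.6 -1;0 0 0 -0.08 0 -0.8 -1;0 0 0 -0.08 0 -0.8 -1")

```text
time: 10.8
eef_pos: [0.489, -0.0276, 0.1691]
tcp_rot: [0.999, -0.05, 0.005, 0.001]
contact_force: [0.5, -0.2, -0.3]
opening: 0.002
finger_force: 0.0
```

Call:
send_rows(moves="0 0 0 0 -0.25 0 -1;0 0 0 0.1 -0.5 0 -1;0 0 0 0.3 -0.72 0 -1;0 0 0 0.53 -0.72 0 -1;0 0 0 0.53 -0.72 0 -1;0 0 0 0.53 -0.72 0 -1")

```text
time: 11.55
eef_pos: [0.6046, 0.1057, 0.1623]
tcp_rot: [0.999, -0.051, -0.002, 0.0]
contact_force: [-0.1, -0.7, 0.9]
opening: 0.002
finger_force: 0.0
```

```bash
python3 - <<'E'
from h import *
w=cam("wrist");b=cam("scene");s=ctrl.get_state();print(s["time"],C(s["eef_pos"]),s["contact_force"],R.from_quat(s["tcp_rot"]).as_matrix().round(3).tolist())
print(row(W([32,143,165])),row(W([32,143,97])))
P=[W([33,103,116]),W([33,50,46]),s["eef_pos"]+[0,0,.015]]
i=cv2.convertScaleAbs(w["image"],alpha=1.0)
out=[]
for c,(x0,y0,x1,y1),k in ((w,(0,0,560,420),.9),(b,(195,165,295,265),3)):
    g=cv2.resize(c["image"][y0:y1,x0:x1],None,fx=k,fy=k)
    for p in proj(c,P): cv2.circle(g,tuple(int(v) for v in (p-[x0,y0])*k),2,(255,0,0),-1)
    out.append(cv2.copyMakeBorder(g,0,380-g.shape[0],0,0,0))
cv2.imwrite("pics/c6.png",np.hstack(out)[:,:,::-1])
E
```

```text
11.65 [[ 34.58168019 143.83571234 163.39524316]] [0.03924719 0.1212892  0.11032587] [[0.995, -0.101, -0.002], [-0.101, -0.995, 0.0], [-0.002, 0.0, -1.0]]
[ 0.     0.     0.    -0.013  0.004 -0.008] [ 0.     0.     0.    -0.012  0.004  0.332]
```

View pics/c6.png

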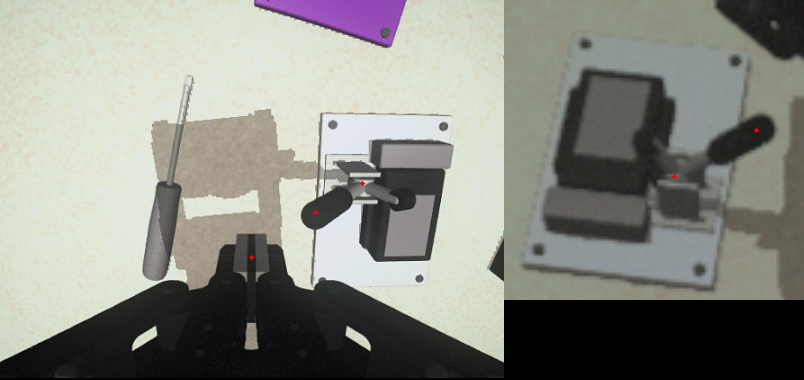

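The pack is against the block, and the predicted pivot (362,184) and handle tip (316,212) land on the clamp in the wrist crop. I'll go down beside the handle and push it over to −y.

Call:
send_rows(moves="0 0 0 -0.01 0 0.15 -1;0 0 0 -0.01 0 0.3 -1;0 0 0 -0.01 0 0.33 -1;0 0 0 -0.01 0 0.33 -1;0 0 0 -0.01 0 0.33 -1")

```text
time: 12.28
eef_pos: [0.6048, 0.1059, 0.1001]
tcp_rot: [0.999, -0.05, 0.002, -0.0]
contact_force: [0.4, 0.5, 1.4]
opening: 0.005
finger_force: 0.0
```

Call:
send_rows(moves="0 0 0 0 0.06 0 -1;0 0 0 0 0.1 0 -1;0 0 0 0 0.13 0 -1;0 0 0 0 0.16 0 -1;0 0 0 0 0.19 0 -1;0 0 0 0 0.22 0 -1;0 0 0 0 0.22 0 -1")

```text
time: 13.15
eef_pos: [0.6011, 0.0731, 0.1101]
tcp_rot: [0.999, -0.053, 0.001, -0.011]
contact_force: [-17.9, 30.8, 41.1]
opening: -0.003
finger_force: 22.3
```

The fingertip rode up onto the round end of the grip: 31 N sideways and 41 N upward. I'll back off, come down 25 mm lower and try again.

Call:
send_rows(moves="0 0 0 0 -0.1 -0.03 -1;0 0 0 0 -0.22 -0.03 -1;0 0 0 0 -0.23 0 -1;0 0 0 0 -0.23 0.08 -1;0 0 0 0 -0.23 0.14 -1;0 0 0 0 -0.23 0.14 -1;0 0 0 0 -0.23 0.14 -1")

```text
time: 14.02
eef_pos: [0.6041, 0.1074, 0.07]
tcp_rot: [0.999, -0.051, -0.0, 0.0]
contact_force: [0.6, 0.5, 0.6]
opening: 0.002
finger_force: 0.0
```

```bash
python3 - <<'E'
from h import *
w=cam("wrist");s=ctrl.get_state();print(s["time"],C(s["eef_pos"]),s["contact_force"],s["tcp_rot"])
print(row(W([33,143,72])))
# grip/pack check: dark blob near predicted grip tip, label centroid
P=proj(w,[W([33,103,116]),W([0,0,38]),W([-33,15,38])]).round(0);print(P)
g=w["image"].astype(int).sum(2)
x,y=P[0].astype(int)
for r in range(y-40,y+41,8): print(r,g[r,x-48:x+49:8].tolist())
E
```

```text
14.075 [[ 34.23704076 145.81187191  70.49369106]] [-0.56080285  0.430026    0.4841407 ] [ 9.98717039e-01 -5.06377760e-02  3.02866843e-04  1.31450242e-05]
[-0.    -0.     0.    -0.006  0.014 -0.008]
[[406. 330.]
 [527. 296.]
 [493. 345.]]
290 [677, 671, 677, 623, 699, 700, 256, 124, 124, 95, 105, 86, 90]
298 [679, 675, 521, 664, 696, 613, 124, 132, 117, 111, 91, 92, 93]
306 [681, 677, 497, 698, 721, 126, 111, 105, 103, 110, 100, 95, 64]
314 [145, 144, 130, 604, 110, 115, 108, 91, 79, 96, 87, 78, 73]
322 [129, 128, 132, 119, 123, 107, 98, 90, 109, 84, 92, 78, 91]
330 [107, 101, 118, 123, 109, 96, 103, 94, 90, 61, 44, 45, 99]
338 [114, 117, 93, 95, 83, 104, 77, 88, 89, 86, 676, 673, 230]
346 [95, 98, 98, 84, 85, 81, 86, 82, 50, 77, 67, 643, 671]
354 [101, 120, 92, 73, 86, 96, 65, 69, 71, 69, 82, 63, 63]
362 [88, 94, 84, 86, 77, 80, 83, 53, 52, 61, 76, 61, 66]
370 [81, 84, 98, 58, 675, 667, 75, 78, 78, 61, 62, 63, 55]
```

Call:
send_rows(moves="0 0 0 0 0.04 0 -1;0 0 0 0 0.08 0 -1;0 0 0 0 0.1 0 -1;0 0 0 0 0.11 0 -1;0 0 0 0 0.12 0 -1;0 0 0 0 0.13 0 -1;0 0 0 0 0.13 0 -1")

```text
time: 14.95
eef_pos: [0.6029, 0.0869, 0.0755]
tcp_rot: [0.999, -0.051, 0.002, -0.004]
contact_force: [-7.2, 16.8, 16.7]
opening: 0.002
finger_force: 11.3
```

Call:
send_rows(moves="0 0 0 0 0.01 0 -1;0 0 0 0 0.02 0 -1;0 0 0 0 0.03 0 -1;0 0 0 0 0.04 0 -1;0 0 0 0 0.04 0 -1")

```text
time: 15.58
eef_pos: [0.6025, 0.0807, 0.0788]
tcp_rot: [0.999, -0.052, 0.002, -0.006]
contact_force: [-13.5, 21.9, 30.0]
opening: -0.004
finger_force: 18.0
```

The push force lies along the handle axis, so the flared finger knuckle is resting on the end of the grip. I'll back off and turn the tool 90° so that the flat, narrow side of the fingers faces the handle.

Call:
send_rows(moves="0 0 0 0 -0.1 -0.03 -1;0 0 0 0 -0.2 -0.03 -1;0 0 -0.03 0 -0.2 0 -1;0 0 -0.06 0 -0.2 0 -1;0 0 -0.09 0 -0.2 0 -1;0 0 -0.12 0 -0.2 0 -1;0 0 -0.15 0 -0.2 0 -1;0 0 -0.18 0 -0.2 0 -1;0 0 -0.21 0 -0.2 0 -1;0 0 -0.24 0 -0.2 0 -1;0 0 -0.25 0 -0.2 0 -1;0 0 -0.25 0 -0.2 0 -1")

```text
time: 17.08
eef_pos: [0.604, 0.1137, 0.0689]
tcp_rot: [0.742, 0.67, -0.001, -0.001]
contact_force: [-0.5, 0.2, -0.7]
opening: -0.002
finger_force: 0.0
```

```bash
python3 - <<'E'
from h import *
w=cam("wrist");s=ctrl.get_state();print(s["time"],C(s["eef_pos"]),s["contact_force"],s["qpos"])
print(row(W([33,140,80]),YAW+np.pi/2))
g=w["image"][:,:,1].astype(int)
for c in (262,270,276,280,288,296): print(c,g[180:340:6,c].tolist())
E
```

```text
17.125 [[ 33.29731879 151.91641484  69.09674658]] [0.34761833 0.07204953 0.69393243] [ 2.13271158e-02  3.23024236e-01  1.83187738e+00 -3.33883099e-04
  9.88494393e-01  1.23810693e-01]
[-0.     0.    -0.    -0.06  -0.002 -0.054]
262 [158, 156, 157, 160, 162, 161, 153, 155, 167, 157, 154, 153, 159, 160, 123, 95, 81, 82, 75, 78, 75, 34, 26, 36, 31, 27, 26]
270 [165, 162, 155, 152, 153, 158, 158, 156, 163, 156, 156, 159, 158, 160, 80, 79, 75, 76, 77, 76, 71, 107, 22, 25, 26, 16, 27]
276 [157, 156, 159, 156, 163, 158, 161, 155, 159, 157, 161, 154, 150, 166, 38, 39, 37, 40, 37, 30, 29, 43, 36, 40, 36, 39, 32]
280 [157, 164, 157, 164, 159, 154, 170, 162, 158, 156, 157, 156, 153, 161, 42, 40, 37, 41, 39, 38, 33, 32, 38, 37, 34, 29, 31]
288 [154, 153, 153, 161, 154, 153, 160, 154, 154, 149, 160, 156, 157, 161, 80, 76, 79, 77, 84, 77, 74, 87, 33, 25, 25, 24, 23]
296 [154, 164, 159, 162, 162, 161, 156, 162, 152, 146, 158, 165, 155, 153, 147, 104, 81, 77, 75, 77, 76, 34, 31, 33, 28, 28, 25]
```

Call:
send_rows(moves="0 0 0 -0.05 0 0 -1;0 0 0 -0.1 0 0 -1;0 0 0 -0.13 0 0 -1;0 0 0 -0.15 0 0 -1;0 0 0 -0.17 0 0 -1;0 0 0 -0.17 0 0 -1")

```text
time: 17.88
eef_pos: [0.6018, 0.0827, 0.0716]
tcp_rot: [0.742, 0.67, 0.003, -0.001]
contact_force: [-0.2, 9.4, 4.5]
opening: 0.003
finger_force: 2.2
```

Call:
send_rows(moves="0 0 0 -0.01 0 0 -1;0 0 0 -0.02 0 0 -1;0 0 0 -0.03 0 0 -1;0 0 0 -0.03 0 0 -1")

```text
time: 18.38
eef_pos: [0.6002, 0.0764, 0.0708]
tcp_rot: [0.742, 0.67, 0.001, -0.002]
contact_force: [-1.5, 5.2, 0.0]
opening: -0.002
finger_force: 0.0
```

The handle is turning now at 5 N. I'll carry on over the top.

Call:
send_rows(moves="0 0 0 -0.03 0 0 -1;0 0 0 -0.06 0 0 -1;0 0 0 -0.09 0 0 -1;0 0 0 -0.12 0 0 -1;0 0 0 -0.15 0 0 -1;0 0 0 -0.15 0 0 -1")

```text
time: 19.12
eef_pos: [0.598, 0.0431, 0.0705]
tcp_rot: [0.742, 0.67, 0.0, 0.001]
contact_force: [0.2, 1.1, 0.4]
opening: 0.001
finger_force: 0.0
```

Call:
send_rows(moves="0 0 0 -0.03 0 0 -1;0 0 0 -0.06 0 0 -1;0 0 0 -0.09 0 0 -1;0 0 0 -0.12 0 0 -1;0 0 0 -0.15 0 0 -1;0 0 0 -0.15 0 0 -1")

```text
time: 19.88
eef_pos: [0.5945, 0.0139, 0.0702]
tcp_rot: [0.742, 0.67, -0.0, 0.0]
contact_force: [-0.0, -0.3, 0.2]
opening: 0.002
finger_force: 0.0
```

```bash
python3 - <<'E'
from h import *
s=ctrl.get_state();print(s["time"],C(s["eef_pos"]),s["contact_force"])
b=cam("scene")
d=lambda th:np.array([0,-np.sin(th),np.cos(th)])
g=b["image"].astype(int).sum(2)
for th in (-.65,-.2,0,.2,.4,.55): 
    q=proj(b,[W(np.array([33,50,46])+r*d(th)) for r in (65,75,88)]).round().astype(int); print(th,q.tolist(),[int(g[v,u]) for u,v in q])
E
```

```text
19.875 [[33.96170239 51.59713984 70.23723534]] [-0.02106478 -0.31405539  0.24431834]
-0.65 [[272, 213], [275, 211], [279, 209]] [253, 274, 277]
-0.2 [[257, 208], [258, 205], [259, 201]] [85, 123, 182]
0 [[250, 206], [250, 204], [249, 200]] [76, 70, 75]
0.2 [[243, 206], [242, 203], [240, 199]] [182, 102, 108]
0.4 [[236, 206], [234, 203], [231, 200]] [77, 88, 76]
0.55 [[232, 207], [229, 204], [224, 201]] [87, 92, 100]
```

The force is zero, so the clamp has snapped over. I'll retreat and check.

Call:
send_rows(moves="0 0 0 0.15 0 0 -1;0 0 0 0.4 0 0 -1;0 0 0 0.4 0 0 -1;0 0 0 0.4 0 -0.3 -1;0 0 0 0.4 0 -0.6 -1;0 0 0 0.4 0 -0.6 -1;0 0 0 0.4 0 -0.6 -1")

```text
time: 20.8
eef_pos: [0.6023, 0.0935, 0.19]
tcp_rot: [0.742, 0.67, -0.0, 0.0]
contact_force: [-0.6, -0.6, -0.6]
opening: -0.001
finger_force: 0.0
```

```bash
python3 - <<'E'
from h import *
s=ctrl.get_state();print(s["time"],C(s["eef_pos"]),s["contact_force"])
b=cam("scene");w=cam("wrist");save(b,"s9.png");save(w,"w9.png")
d=lambda th:np.array([0,-np.sin(th),np.cos(th)])
for n,c in (("s",b),("w",w)):
  g=c["image"].astype(int).sum(2)
  for th in (-.65,0,.2,.45,.55,.67): 
    q=proj(c,[W(np.array([33,50,46])+r*d(th)) for r in (60,70,80,90,100,110)]).round().astype(int); print(n,th,q[0],q[-1],[int(g[v,u]) if 0<=v<420 and 0<=u<560 else None for u,v in q])
g=b["image"].astype(int).sum(2)
q=proj(b,[W([x,0,38]) for x in range(-60,60,5)]).round().astype(int);print([(int(x),int(g[v,u])) for x,(u,v) in zip(range(-60,60,5),q)])
E
```

```text
20.8 [[ 33.57532192 131.55635849 190.01486739]] [-0.60117994 -0.56822171 -0.57048139]
s -0.65 [270 214] [287 204] [434, 349, 411, 401, 409, 258]
s 0 [250 208] [249 193] [170, 122, 102, 114, 384, 421]
s 0.2 [244 207] [236 192] [109, 117, 226, 275, 264, 261]
s 0.45 [236 208] [222 193] [96, 112, 109, 126, 110, 119]
s 0.55 [233 208] [217 194] [104, 108, 108, 112, 131, 299]
s 0.67 [230 209] [211 196] [109, 116, 144, 116, 358, 397]
w -0.65 [280 271] [280 253] [164, 158, 141, 167, 495, 623]
w 0 [280 323] [280 369] [90, 86, 77, 89, 65, 59]
w 0.2 [280 336] [280 395] [97, 86, 69, 59, 43, 22]
w 0.45 [280 348] [279 415] [76, 34, 57, 45, 51, 22]
w 0.55 [280 351] [279 419] [67, 30, 36, 36, 18, 23]
w 0.67 [280 354] [279 422] [69, 49, 57, 19, 34, None]
[(-60, 441), (-55, 436), (-50, 429), (-45, 233), (-40, 227), (-35, 274), (-30, 272), (-25, 277), (-20, 113), (-15, 109), (-10, 111), (-5, 108), (0, 106), (5, 222), (10, 273), (15, 276), (20, 160), (25, 108), (30, 108), (35, 115), (40, 126), (45, 149), (50, 276), (55, 279)]
```

```bash
python3 -c "
from plant import ctrl
print(ctrl.sign_off())"
```

```text
the job is handed in; nothing more can be done
None
```

The job is handed in, with no verdict returned: the pack was pushed firmly against the contact block (contact force rose to 10 N with no further movement), and the clamp was flipped past centre. I judged the snap only from the push force dropping to zero and a rough image estimate of about 1.2 rad, since my picture views were used up.

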